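Put the spare lamp bulb away in its deep box

ROBOT

A 6-joint arm with a two-finger parallel gripper is mounted at the origin on a cart in front of the work surface, level with it; the furniture and walls round the work are solid. World frame = base frame: x ahead of the robot, y to its left, z up, the work surface at z = 0. Lengths are in m, angles in rad, forces in N, time in s.
With the tool pointing down it reaches from about 0.35 to 0.775 m from the base axis. Payload 5.5 kg.
Tool frame: the origin (TCP) lies at the very end of the fingers, on their centre line; the grasp point (between the pads) lies 19 mm behind it (grip_point_offset is the distance from the TCP to the grasp point, in m); z points along the fingers, y is the direction in which the jaws open and shut (so a half turn about z gives the same grasp; the last joint's range is limited). The gripper opens to 85 mm and grips with 20 to 120 N. Pads are 22 mm wide; open, the fingers measure 114 mm over their backs; the gripper's body (76 mm by 85 mm) begins 54 mm behind the grasp point. The pads swing forward as they close: fully open they stand 13 mm farther back than shut.
Start: joints at [-1.277, 0.313, 0.046, 1.304, 0, 1.431], TCP at [0.242, -0.522, 0.231] pointing down, gripper open.
Joint ranges: [-2.76, 2.76], [-0.86, 1.69], [-1.03, 1.26], [-2.2, 2.34], [-1.47, 1.5], [-3.14, 3.14]. Speed limits (rad/s): [2.57, 2.57, 3.14, 3.14, 3.14, 3.14].

INTERFACE

Orientations are given as a unit quaternion [w, x, y, z].
In Python, from workcell import * gives the robot as it stands.
- The arm moves only by the shell command python3 -m crank 'ROWS' [OPENING] [FORCE]. ROWS is a JSON object of lists of equal length, an entry for each row: "travel": the shift along the tool's x, y, z in units of 40 mm (1.0 is 40 mm), a list of three; "turn": the turn about the tool's z in rad. In form: {"travel": [[x, y, z], ...], "turn": [turn, ...]}. A call has 1 to 5 rows; each row is the pose to reach, as a shift and turn from the pose commanded when the call began, along the tool's axes at that moment; what a row does not reach only later rows make up. A row lasts 1/12 s, in which the tool goes at most 41.7 mm and 7.16 degrees, less where a joint would pass 70% of its speed; a pose out of reach is approached as far as the arm can. A call with a gripper value outside its range is refused whole. OPENING is the finger opening in mm, from 0 to 85.4, set as the call begins (- or left out, the last holds). The fingers move at their own pace and stop on an object; FORCE is the grip in N (left out, the last holds). Time passes only in rows, so rows that repeat a pose let the fingers close. It gives the time, the measured TCP pose, the force and the opening at its end, in the units of the state.
- get_state(): the state, without advancing time (a new reading comes with each control period).
- read_camera(name): name is "scene" or "top"; returns a dict with "image" (384x512x3 uint8, red, green, blue), "K" (3x3 intrinsics, pixels), "R" (3x3) and "t" (3): a world point X has camera coordinates R X + t. Camera axes: x right, y down, z forward; pixel columns grow to the right and rows downward; lengths in m; the calibration is good to about 2 mm. A picture is of the moment at which its call begins. There is no depth.
- hand_in(): hands the job in, once; it reports no verdict.
The state is a dict: "clock": time; "joint_pos": joint angles; "qvel": joint speeds; "tau": joint torques, N m; "tcp_pos": TCP position; "orientation": TCP orientation; "wrist_force": force on the tool from outside, world axes, zero at the start; "ft_torque": the same for the moment, N m; "finger_gap": finger opening in m.
Only numpy, scipy, OpenCV 4.12 (cv2) and the standard library are available. Lean on these libraries where they do the work, as an engineer would, in place of code of your own. Each camera call takes 0.05 s, during which the arm holds its last target. There are 200 camera calls.

TASK

Pick up the loose lamp bulb and lower it gently into the empty compartment of the deep wooden box, all the way down onto the cork-faced plate before letting go: it is thin glass, so do not drop or press it hard. Then swing the box's lid fully shut. Leave the bulb that is already in the box and everything else where it is.

Things in the scene. Friction and masses are not known exactly. Their poses are not given: they have to be found in the camera images.
- bulb: the loose globe lamp bulb, lying on the worktop: an opal white glass globe 56 mm in diameter with a neck and a 26 mm thick metal screw cap, 95 mm long in all, about 60 g. Origin: the point under the globe's centre where it rests while lying as at the start; x runs level from there towards the cap (the cap's end is 67 mm from the origin along x, and the cap droops 14 degrees to rest on the worktop), z up. The globe can be gripped across its centre along the body's y axis
- bulb_globe (a point): centre of the loose bulb's globe, 28 mm above the surface it lies on
- stored_bulb: an identical bulb that already lies in the other compartment of the box; leave it there. Origin and axes as for the loose bulb
- bulb_box: open-topped light wood box, 162 (x) by 298 (y) by 102 (z) mm outside, fixed to the worktop. Origin: centre of its underside; x points away from the robot at yaw 0, z up. Walls and divider are 6 mm thick; the divider lies at y = 0, its top 70 mm above the underside. The two compartments are centred at y = +73 and -73 mm, each 150 (x) by 140 (y) mm inside; one holds a bulb, the other is empty
- free_spot: a point, not an object: centre of the empty compartment, on top of its cork-faced floor plate, 20 mm above the worktop, 82 mm below the rim; axes as the box's. A bulb lying there has its globe's centre 28 mm above it. Each compartment has such a plate, on soft springs: it sinks about 1 mm under a bulb and 1 mm more per newton, and is at its stop after 10 mm
- lid_hinge (a point): middle of the lid's hinge line, on the box's back rim, 81 mm behind the box's centre and 102 mm above the worktop; the hinge line is parallel to the box's y axis
- lid (a joint): angle of the box's lid, rad: 0 shut (flat on the rim), pi/2 upright; it starts open, leaning slightly back (1.6 to 1.78; stop at 1.8). The lid is a plain wooden panel 162 mm from hinge to free edge, 298 mm wide, 9 mm thick (when shut it lies above the hinge's height); the stiff hinge holds it at any angle and takes about 0.3 N m to turn, so it must be pushed from behind, towards the robot, and down until it lies on the rim
- tape: roll of tape, 58 x 56 x 19 mm, a bystander, loose. Origin: centre of its underside, z up
- dosing_cup: round dosing cup, 66 mm wide and 50 mm high, a bystander, loose. Origin: centre of its underside, z up
- dropper_bottle: small dropper bottle, 33 mm wide and 102 mm high, a bystander, loose. Origin: centre of its underside, z up
- stored_bulb_globe (a point): centre of the stored bulb's globe
Things that resemble listed ones, but are neither listed nor needed, are in the scene too. Leave any purple or yellow look-alike of the bulb alone.

How it is judged:
On the way:
1. the bulb lies on the floor of the empty compartment, let go, with the lid still open (horizontal distance between bulb_globe and free_spot below 0.065 m and z of bulb_globe in the frame of free_spot between 0.01 and 0.042 m and contact force between bulb and the fingers below 0.05 N and linear speed of bulb below 0.05 m/s and value of joint lid above 1 rad), for 0.3 s.
At the end, for the whole second after the job is handed in: the loose bulb lies at rest down in the compartment that was empty (globe centre within 65 mm of the empty compartment's centre and 10 to 42 mm above its cork plate's starting height), the lid is shut to within 0.06 rad, the stored bulb has moved less than 20 mm and the bystanders less than 30 mm (horizontal distance between bulb_globe and free_spot below 0.065 m and z of bulb_globe in the frame of free_spot between 0.01 and 0.042 m and value of joint lid below 0.06 rad and linear speed of bulb below 0.03 m/s and distance of stored_bulb_globe from where it was at the start of the episode below 0.02 m and distance of each of tape, dosing_cup, dropper_bottle from where it was at the start of the episode below 0.03 m); the robot touches nothing.
It fails at once if the bulb is pressed or knocked against the box or its floor plate with more than 15 N (contact force between bulb and bulb_box above 15 N).
It fails at once if the bulb is dropped or moved faster than 0.45 m/s inside the compartment (a fall of about 10 mm) (horizontal distance between bulb_globe and free_spot below 0.065 m and z of bulb_globe in the frame of free_spot below 0.075 m and linear speed of bulb above 0.45 m/s).
It fails at once if the stored bulb is moved by more than 20 mm (distance of stored_bulb_globe from where it was at the start of the episode above 0.02 m).
It fails at once if a bystander is moved by more than 30 mm (distance of any of tape, dosing_cup, dropper_bottle from where it was at the start of the episode above 0.03 m).
It also fails if it takes over 58 s, if anything falls off the work surface, if the arm or the gripper's body presses on something with over 40 N, if the wrist force passes 120 N, or if a joint passes its speed limit or range.

## Working session

There is one attempt and no reset: what is moved stays moved. The work goes in short steps, Python scripts to look and compute and a shell command to move; the robot and the scene stay as the last step left them, time stands still between calls to the robot, and variables do not carry over. Pictures are saved under pics/ and viewed, about 8 in all and at most 12, crops included, and the job is handed in when it is done.

```bash
mkdir -p pics; python3 - <<'E'
from workcell import *
import cv2
s=get_state();print(s)
for n in("scene","top"):
    c=read_camera(n);cv2.imwrite(f"pics/{n}0.png",c["image"][:,:,::-1]);print(n,c["K"],c["R"],c["t"])
E
python3 -c "
import cv2
for n in('scene','top'):
    i=cv2.imread(f'pics/{n}0.png');cv2.imwrite(f'pics/{n}0b.png',cv2.resize(i,(800,600),interpolation=cv2.INTER_CUBIC))"
```

```text
{'clock': 0.0, 'joint_pos': array([-1.27662177e+00,  3.14038956e-01,  4.49870971e-02,  1.30357845e+00,
        3.56024565e-05,  1.43120665e+00]), 'qvel': array([-0.00079501, -0.00127661, -0.00176966, -0.00194063,  0.00040939,
       -0.000966  ]), 'tau': array([ 6.05737823e-04, -4.80626714e+01,  2.98535049e+01,  1.93014223e-02,
       -1.52106686e-04,  1.99276474e-05]), 'tcp_pos': array([ 0.24152754, -0.52126673,  0.23039024]), 'orientation': array([-9.15628764e-04,  9.76572713e-01,  2.15185723e-01, -5.30579235e-05]), 'wrist_force': array([ 0.08009005, -0.08451041,  0.39247734]), 'ft_torque': array([-0.02081917, -0.00944181, -0.029427  ]), 'finger_gap': 0.08545246384481889}
scene [[499.85876463   0.         260.80243228]
 [  0.         499.85876463 188.08401533]
 [  0.           0.           1.        ]] [[-0.70868429 -0.70549956  0.00607876]
 [-0.54741534  0.54441019 -0.63557375]
 [ 0.44508766 -0.45374874 -0.77201623]] [0.31578356 0.38284233 1.08036828]
top [[452.06098865   0.         259.52249312]
 [  0.         452.06098865 190.78759827]
 [  0.           0.           1.        ]] [[ 0.01944584 -0.99975404  0.01066415]
 [-0.99450277 -0.02043913 -0.10269608]
 [ 0.10288879 -0.00860851 -0.99465561]] [-0.08421977  0.50561212  1.22398371]
```

View pics/scene0b.png

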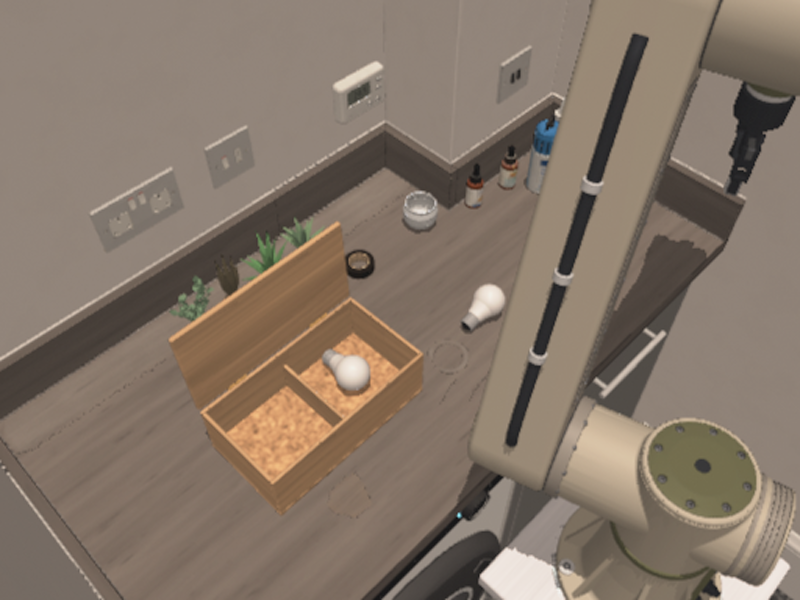

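View pics/top0b.png

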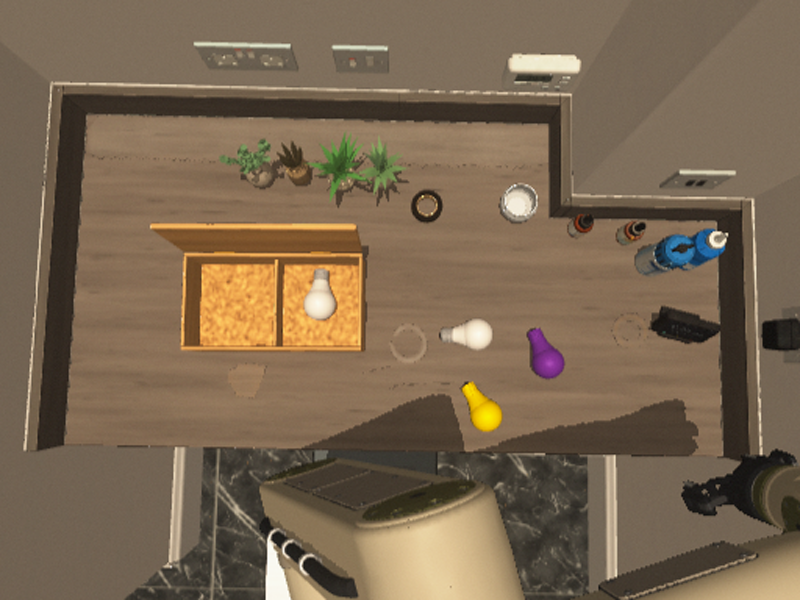

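The top view shows the loose bulb's globe at about (480,334) and its cap end at about (441,335). The box rim corners are near (184,256), (365,254), (182,350) and (364,350), and the left (+y) compartment is empty.

```bash
cat > h.py <<'E'
from workcell import *
import numpy as np, cv2
def unproj(c,u,v,z,s=1.5625,o=(0,0)):
    p=np.array([u/s+o[0],v/s+o[1],1.]);d=c["R"].T@np.linalg.solve(c["K"],p);C=-c["R"].T@c["t"]
    return C+d*(z-C[2])/d[2]
def tri(ca,pa,cb,pb,s=1.5625):
    P=[c["K"]@np.c_[c["R"],c["t"]] for c in(ca,cb)]
    X=cv2.triangulatePoints(P[0],P[1],np.array(pa,float)/s,np.array(pb,float)/s)[:,0];return X[:3]/X[3]
def proj(c,X,s=1.5625):
    p=c["K"]@(c["R"]@np.array(X)+c["t"]);return p[:2]/p[2]*s
E
python3 - <<'E'
from h import *
np.set_printoptions(precision=4,suppress=True)
t=read_camera("top");s=read_camera("scene")
for n,u,v,z in[("globe",480,334,.028),("cap",441,335,.013),("rimBL",184,256,.102),("rimBR",365,254,.102),("rimFL",182,350,.102),("rimFR",364,350,.102),("tape",427,206,.019),("cup",519,203,.05),("purple",548,362,.028),("yellow",487,414,.028)]:
    print(n,unproj(t,u,v,z))
print("globe s",unproj(s,489,300,.028),tri(t,(480,334),s,(489,300)))
for n,u,v in[("BR",349,300),("FR",422,354),("FL",280,483),("BL",205,412)]:print(n,unproj(s,u,v,.102))
print("lid top",tri(t,(150,226),s,(173,342)),tri(t,(358,224),s,(339,228)))
E
```

```text
globe [ 0.4462 -0.2065  0.028 ]
cap [ 0.4438 -0.1387  0.013 ]
rimBL [0.5624 0.2972 0.102 ]
rimBR [ 0.5721 -0.0043  0.102 ]
rimFL [0.406  0.2925 0.102 ]
rimFR [ 0.4119 -0.0067  0.102 ]
tape [ 0.676  -0.1097  0.019 ]
cup [ 0.6775 -0.2708  0.05  ]
purple [ 0.3994 -0.3264  0.028 ]
yellow [ 0.3072 -0.2199  0.028 ]
globe s [ 0.4475 -0.2012  0.028 ] [ 0.4483 -0.2057  0.0231]
BR [0.5709 0.0079 0.102 ]
FR [0.4148 0.0006 0.102 ]
FL [0.4022 0.2874 0.102 ]
BL [0.5637 0.2936 0.102 ]
lid top [0.5781 0.2972 0.2629] [ 0.5922 -0.0006  0.2452]
```

```bash
python3 -m crank '{"travel":[[0,0,0],[0,0,0],[0,0,0],[0,0,0],[0,0,0]],"turn":[-0.12,-0.24,-0.36,-0.48,-0.6]}' 85
python3 -m crank '{"travel":[[0,0,0],[0,0,0],[0,0,0],[0,0,0],[0,0,0]],"turn":[-0.12,-0.24,-0.36,-0.48,-0.57]}'
cat >> h.py <<'E'
from scipy.spatial.transform import Rotation as Ro
np.set_printoptions(precision=4,suppress=True)
def st():
    s=get_state();q=s["orientation"];R=Ro.from_quat([q[1],q[2],q[3],q[0]]).as_matrix()
    print("t",round(s["clock"],2),"tcp",s["tcp_pos"],"F",s["wrist_force"],"gap",s["finger_gap"],"yaw_y",np.degrees(np.arctan2(R[1,1],R[0,1])),"z",R[:,2],"q",s["joint_pos"]);return s,R
def need(x,y,z):
    s,R=st();print("need units",R.T@(np.array([x,y,z])-s["tcp_pos"])/.04)
E
python3 -c "
from h import *
need(.447,-.205,.15)"
```

```text
clock: 0.62
tcp_pos: [0.2417, -0.5216, 0.2311]
orientation: [-0.0, 0.868, 0.497, 0.0]
wrist_force: [0.4, -0.0, -0.2]
finger_gap: 0.0849
clock: 1.03
tcp_pos: [0.2417, -0.5216, 0.231]
orientation: [-0.0, 0.693, 0.721, 0.0]
wrist_force: [-0.4, -0.8, -1.0]
finger_gap: 0.0851
t 1.03 tcp [ 0.2417 -0.5216  0.231 ] F [-0.3743 -0.7601 -0.9824] gap 0.0850675825065812 yaw_y 2.218874109412607 z [-0.0001  0.0005 -1.    ] q [-1.2766  0.3135  0.0457  1.3036  0.      0.2555]
need units [7.7095 5.4364 2.0287]
```

```bash
python3 -m crank '{"travel":[[0.8,0.55,0],[1.6,1.1,0],[2.4,1.7,0],[3.2,2.25,0],[4,2.8,0]],"turn":[0,0,0,0,0]}'
python3 -m crank '{"travel":[[0.8,0.55,0],[1.6,1.1,0.5],[2.4,1.7,1],[3.2,2.3,1.5],[3.7,2.65,2]],"turn":[0,0,0,0,0]}'
python3 -m crank '{"travel":[[0,0,0],[0,0,0]],"turn":[0,0]}'
python3 - <<'E'
from h import *
need(.447,-.205,.15)
a=[]
for n,X in(("scene",(.447,-.205,.05)),("top",(.447,-.205,.05))):
    c=read_camera(n);u,v=proj(c,X,1);u,v=int(u),int(v);o=(max(0,u-60),max(0,v-50));print(n,"o",o)
    a.append(cv2.resize(c["image"][o[1]:o[1]+100,o[0]:o[0]+120,::-1],(400,333),interpolation=cv2.INTER_CUBIC))
cv2.imwrite("pics/a.png",np.hstack(a))
E
```

```text
clock: 1.45
tcp_pos: [0.3488, -0.3566, 0.2311]
orientation: [-0.0, 0.696, 0.718, 0.0]
wrist_force: [0.9, -0.1, 0.6]
finger_gap: 0.085
clock: 1.87
tcp_pos: [0.451, -0.205, 0.1515]
orientation: [0.001, 0.695, 0.719, 0.0]
wrist_force: [0.8, 0.4, 0.3]
finger_gap: 0.0851
clock: 2.03
tcp_pos: [0.4489, -0.2045, 0.1498]
orientation: [-0.002, 0.694, 0.72, -0.0]
wrist_force: [-0.4, -0.1, 0.8]
finger_gap: 0.0853
t 2.03 tcp [ 0.4489 -0.2045  0.1498] F [-0.3717 -0.1301  0.8284] gap 0.0853399979062482 yaw_y 2.113540159341346 z [-0.003   0.0017 -1.    ] q [-0.5901  0.2011 -0.3073  1.0659 -0.0003  0.9438]
need units [-0.0112 -0.0491 -0.0047]
scene o (254, 136)
top o (247, 163)
```

View pics/a.png

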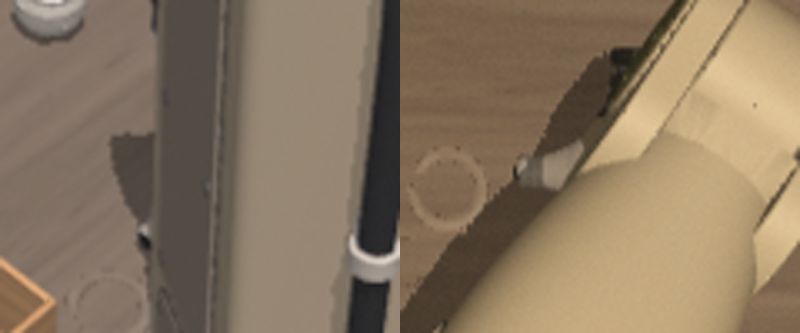

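The arm hides the bulb in both views here. I'll refine the globe centre from the starting pictures with a circle fit instead.

```bash
python3 - <<'E'
from h import *
for n,(u,v) in(("top",(307,214)),("scene",(313,192))):
    im=cv2.imread(f"pics/{n}0.png");c=read_camera(n)
    hsv=cv2.cvtColor(im,cv2.COLOR_BGR2HSV);x0,y0=u-32,v-28
    m=((hsv[...,1]<45)&(hsv[...,2]>110)).astype(np.uint8)[y0:y0+56,x0:x0+64]
    # globe = thickest part: distance transform max
    up=cv2.resize(m*255,None,fx=8,fy=8,interpolation=cv2.INTER_LINEAR);d=cv2.distanceTransform((up>127).astype(np.uint8),cv2.DIST_L2,5)
    j=np.unravel_index(d.argmax(),d.shape);p=(x0+(j[1]+.5)/8-.5,y0+(j[0]+.5)/8-.5)
    X=unproj(c,*p,.028,1);print(n,p,"r",d.max()/8,"expected",.028*c["K"][0,0]/(c["R"]@X+c["t"])[2],X)
    cv2.imwrite(f"pics/m_{n}.png",up)
    M=cv2.moments(m);print("bbox",cv2.boundingRect(m))
E
python3 -c "
import cv2
t=cv2.imread('pics/top0.png')[186:242,275:339];s=cv2.imread('pics/scene0.png')[164:220,281:345]
a=[cv2.resize(i,(384,336),interpolation=cv2.INTER_CUBIC) for i in(t,s)]
cv2.imwrite('pics/b.png',cv2.hconcat(a))"
```

```text
top (np.float64(305.4375), np.float64(213.5625)) r 6.0199614 expected 10.176444805670767 [ 0.4466 -0.2016  0.028 ]
bbox (15, 21, 23, 14)
scene (np.float64(312.5625), np.float64(191.6875)) r 9.736435 expected 10.368340219361384 [ 0.4489 -0.2012  0.028 ]
bbox (14, 18, 28, 28)
```

View pics/b.png

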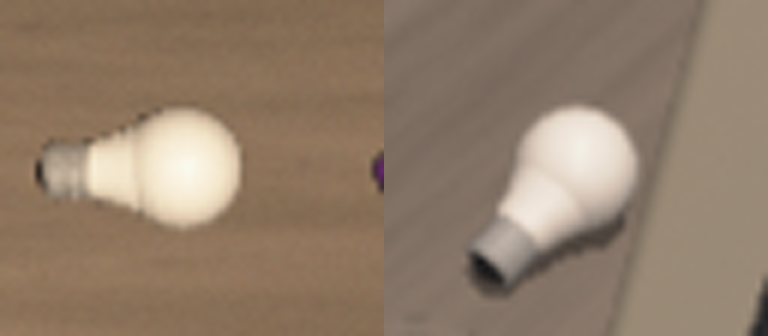

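The crop puts the globe centre at about (180,167) in the top crop and (193,166) in the scene crop. Both give (0.4475, -0.201), with the axis nearly along +y. I'll shift slightly, go down and grip.

```bash
python3 -m crank '{"travel":[[0.09,-0.03,0.7],[0.09,-0.03,1.4],[0.09,-0.03,2.1],[0.09,-0.03,2.8],[0.09,-0.03,3.2]],"turn":[-0.01,-0.01,-0.01,-0.01,-0.01]}'
python3 -m crank '{"travel":[[0,0,0.2],[0,0,0.36],[0,0,0.36]],"turn":[0,0,0]}'
python3 -m crank '{"travel":[[0,0,0],[0,0,0],[0,0,0],[0,0,0],[0,0,0]],"turn":[0,0,0,0,0]}' 45 20
python3 -m crank '{"travel":[[0,0,0],[0,0,0],[0,0,0],[0,0,0],[0,0,0]],"turn":[0,0,0,0,0]}'
python3 -c "
from h import *
st()"
```

```text
clock: 2.65
tcp_pos: [0.4469, -0.2042, 0.0216]
orientation: [-0.0, 0.693, 0.721, -0.0]
wrist_force: [-0.3, 0.2, 1.4]
finger_gap: 0.0849
clock: 2.9
tcp_pos: [0.4479, -0.204, 0.0087]
orientation: [-0.0, 0.692, 0.722, -0.0]
wrist_force: [0.1, -0.2, 0.3]
finger_gap: 0.0851
clock: 3.32
tcp_pos: [0.4489, -0.204, 0.0102]
orientation: [0.001, 0.692, 0.722, -0.0]
wrist_force: [-1.1, -1.2, 6.8]
finger_gap: 0.0549
clock: 3.73
tcp_pos: [0.4489, -0.204, 0.0102]
orientation: [0.001, 0.692, 0.722, -0.0]
wrist_force: [-1.8, -0.4, 6.8]
finger_gap: 0.0543
t 3.73 tcp [ 0.4489 -0.204   0.0102] F [-1.7681 -0.4391  6.8371] gap 0.05429237269252359 yaw_y 2.467613483290034 z [ 0.0017 -0.002  -1.    ] q [-0.589   0.341  -0.509   0.7183 -0.0007  0.9387]
```

The grip holds at a 54.3 mm gap with 6.8 N upward, so it may sit a little above the globe's middle. I'll regrip slightly lower and 3 mm further along.

```bash
python3 -m crank '{"travel":[[0,0,0],[0,0,0],[0,0,0],[0,0,0],[0,0,0]],"turn":[0,0,0,0,0]}' 80
python3 -m crank '{"travel":[[0.07,0,0.1],[0.07,0,0.1],[0.07,0,0.1]],"turn":[0,0,0]}'
python3 -m crank '{"travel":[[0,0,0],[0,0,0],[0,0,0],[0,0,0],[0,0,0]],"turn":[0,0,0,0,0]}' 45 20
python3 -m crank '{"travel":[[0,0,0],[0,0,0],[0,0,0],[0,0,0],[0,0,0]],"turn":[0,0,0,0,0]}'
python3 -c "
from h import *
st()"
```

```text
clock: 4.15
tcp_pos: [0.448, -0.2031, 0.0088]
orientation: [-0.0, 0.692, 0.722, -0.0]
wrist_force: [0.2, 0.5, 0.2]
finger_gap: 0.0801
clock: 4.4
tcp_pos: [0.4476, -0.2, 0.0044]
orientation: [-0.0, 0.692, 0.722, -0.0]
wrist_force: [0.8, 0.6, 0.1]
finger_gap: 0.0802
clock: 4.82
tcp_pos: [0.448, -0.2005, 0.0051]
orientation: [0.0, 0.692, 0.722, -0.0]
wrist_force: [-0.7, 0.1, 1.6]
finger_gap: 0.0551
clock: 5.23
tcp_pos: [0.448, -0.2005, 0.005]
orientation: [0.0, 0.692, 0.722, -0.0]
wrist_force: [-0.6, -0.1, 3.8]
finger_gap: 0.0551
t 5.23 tcp [ 0.448  -0.2005  0.005 ] F [-0.5856 -0.0949  3.799 ] gap 0.055069621159777274 yaw_y 2.463060115676018 z [ 0.0001 -0.0002 -1.    ] q [-0.5844  0.3461 -0.5177  0.7068 -0.0001  0.9434]
```

```bash
python3 -m crank '{"travel":[[0,0,-0.15],[0,0,-0.4],[0,0,-0.8],[0,0,-1.2],[0,0,-1.6]],"turn":[0,0,0,0,0]}' 45 30
python3 -m crank '{"travel":[[0,0,-0.5],[0,0,-1],[0,0,-1.6],[0,0,-2.2],[0,0,-2.8]],"turn":[0,0,0,0,0]}'
python3 -m crank '{"travel":[[0,0,0],[0,0,0],[0,0,0]],"turn":[0,0,0]}'
python3 - <<'E'
from h import *
need(.487,.1985,.18)
a=[]
for n in("scene","top"):
    c=read_camera(n);u,v=proj(c,(.447,-.2,.2),1);o=(max(0,int(u)-70),max(0,int(v)-60))
    a.append(cv2.resize(c["image"][o[1]:o[1]+120,o[0]:o[0]+140,::-1],(400,343),interpolation=cv2.INTER_CUBIC))
cv2.imwrite("pics/c.png",np.hstack(a))
E
```

```text
clock: 5.65
tcp_pos: [0.448, -0.2004, 0.0701]
orientation: [0.0, 0.692, 0.722, 0.0]
wrist_force: [-0.2, -0.5, -0.7]
finger_gap: 0.0543
clock: 6.07
tcp_pos: [0.4478, -0.2002, 0.1828]
orientation: [0.0, 0.692, 0.722, 0.0]
wrist_force: [0.7, -0.4, -0.1]
finger_gap: 0.0545
clock: 6.32
tcp_pos: [0.4477, -0.2002, 0.1808]
orientation: [0.0, 0.692, 0.722, 0.0]
wrist_force: [1.1, 0.6, -1.1]
finger_gap: 0.0543
t 6.32 tcp [ 0.4477 -0.2002  0.1808] F [ 1.1228  0.6431 -1.1061] gap 0.054287055535908776 yaw_y 2.4648099780993484 z [ 0. -0. -1.] q [-0.5844  0.1729 -0.263   1.1349  0.      0.9434]
need units [9.9165 1.4095 0.0199]
```

View pics/c.png

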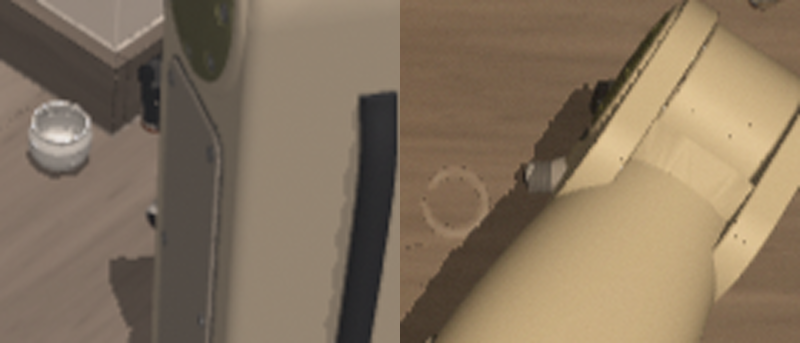

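The bulb came up with the gripper: the cap is visible at about (545,175) in the top crop. Next I'll carry it over the empty compartment.

```bash
python3 -m crank '{"travel":[[0.4,0.06,0],[1.0,0.15,0],[1.7,0.25,0],[2.4,0.35,0],[3.1,0.45,0]],"turn":[0,0,0,0,0]}'
python3 -m crank '{"travel":[[0.7,0.1,0],[1.4,0.2,0],[2.1,0.3,0],[2.8,0.4,0],[3.5,0.5,0]],"turn":[0,0,0,0,0]}'
python3 -m crank '{"travel":[[0.7,0.1,0],[1.4,0.2,0],[2.1,0.3,0],[2.8,0.4,0],[3.2,0.45,0]],"turn":[0,0,0,0,0]}'
python3 -m crank '{"travel":[[0.12,0.01,0],[0.12,0.01,0],[0.12,0.01,0]],"turn":[0,0,0]}'
python3 - <<'E'
from h import *
need(.487,.1985,.18)
for n in("scene","top"):
    c=read_camera(n);P=[proj(c,X,1) for X in((.487,.1985,.204),(.4865,.2185,.02))]; print(n,P)
    u,v=P[0];o=(max(0,int(u)-90),max(0,int(v)-90));print(o)
    im=cv2.resize(c["image"][o[1]:o[1]+160,o[0]:o[0]+180,::-1],(400,356),interpolation=cv2.INTER_CUBIC)
    b=im if n=="scene" else np.hstack([b,im])
    if n=="scene": b=im
cv2.imwrite("pics/d.png",b)
E
```

```text
clock: 6.83
tcp_pos: [0.4597, -0.0744, 0.1796]
orientation: [-0.001, 0.692, 0.722, -0.001]
wrist_force: [1.7, 0.0, -1.2]
finger_gap: 0.0549
clock: 7.25
tcp_pos: [0.4736, 0.0664, 0.1796]
orientation: [-0.001, 0.692, 0.722, -0.001]
wrist_force: [0.4, -0.7, 0.3]
finger_gap: 0.0545
clock: 7.67
tcp_pos: [0.4863, 0.196, 0.1794]
orientation: [-0.001, 0.691, 0.723, -0.001]
wrist_force: [-0.0, 0.4, -0.8]
finger_gap: 0.0547
clock: 7.92
tcp_pos: [0.4866, 0.198, 0.1799]
orientation: [-0.0, 0.692, 0.722, -0.001]
wrist_force: [0.3, 0.2, -0.3]
finger_gap: 0.0543
t 7.92 tcp [0.4866 0.198  0.1799] F [ 0.2537  0.1956 -0.3421] gap 0.054322433039534664 yaw_y 2.4890264143726304 z [-0.0019 -0.001  -1.    ] q [ 0.234   0.2406 -0.1792  1.1531 -0.0005  1.7613]
need units [ 0.0113  0.0114 -0.0021]
scene [array([180.7218, 233.1659]), array([183.425, 282.265])]
(90, 143)
top [array([144.9613, 189.2161]), array([153.7538, 196.2988])]
(54, 99)
```

View pics/d.png

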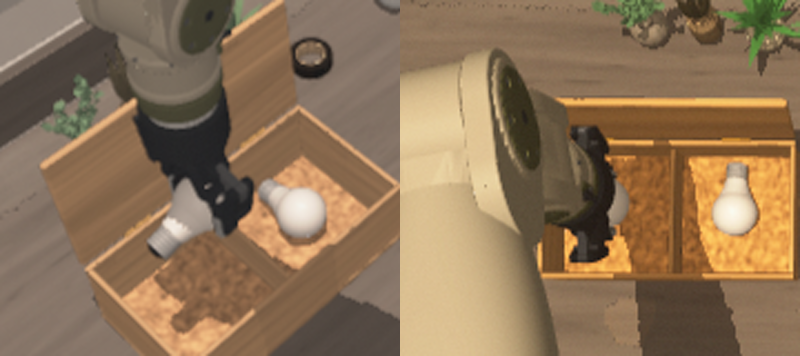

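The bulb is held over the empty left compartment with its cap towards +y and clear of the walls; the stored bulb is untouched. Now I'll lower it gently.

```bash
python3 -m crank '{"travel":[[0,0,0.4],[0,0,0.9],[0,0,1.4],[0,0,1.9],[0,0,2.2]],"turn":[0,0,0,0,0]}'
python3 -m crank '{"travel":[[0,0,0.3],[0,0,0.6],[0,0,0.9],[0,0,1.1],[0,0,1.2]],"turn":[0,0,0,0,0]}'
python3 -m crank '{"travel":[[0,0,0.1],[0,0,0.2],[0,0,0.3],[0,0,0.38],[0,0,0.38]],"turn":[0,0,0,0,0]}'
python3 -m crank '{"travel":[[0,0,0],[0,0,0],[0,0,0],[0,0,0]],"turn":[0,0,0,0]}'
python3 - <<'E'
from h import *
s=0
st()
F=[]
for n in("scene","top"):
    c=read_camera(n);F.append(get_state()["wrist_force"][2]);u,v=proj(c,(.487,.1985,.06),1);o=(max(0,int(u)-80),max(0,int(v)-80))
    im=cv2.resize(c["image"][o[1]:o[1]+140,o[0]:o[0]+160,::-1],(400,350),interpolation=cv2.INTER_CUBIC)
    b=im if n=="scene" else np.hstack([b,im])
print(F)
cv2.imwrite("pics/e.png",b)
E
```

```text
clock: 8.43
tcp_pos: [0.4862, 0.1969, 0.0909]
orientation: [-0.001, 0.692, 0.721, -0.001]
wrist_force: [-0.7, 0.4, 0.3]
finger_gap: 0.0546
clock: 8.85
tcp_pos: [0.4866, 0.1973, 0.0438]
orientation: [-0.0, 0.692, 0.722, -0.001]
wrist_force: [0.0, 0.4, -1.3]
finger_gap: 0.0545
clock: 9.27
tcp_pos: [0.487, 0.1984, 0.0292]
orientation: [-0.0, 0.692, 0.722, -0.0]
wrist_force: [1.2, 1.2, 0.1]
finger_gap: 0.0544
clock: 9.6
tcp_pos: [0.4875, 0.1986, 0.0299]
orientation: [0.0, 0.692, 0.722, 0.0]
wrist_force: [-0.0, 0.3, -1.3]
finger_gap: 0.0546
t 9.6 tcp [0.4875 0.1986 0.0299] F [-0.026   0.2682 -1.3404] gap 0.054611570907015974 yaw_y 2.471559891851298 z [ 0.0006  0.     -1.    ] q [ 0.2343  0.3707 -0.4014  0.7981 -0.0001  1.7619]
[np.float64(-1.0045975316812765), np.float64(-0.4915953359622307)]
```

View pics/e.png

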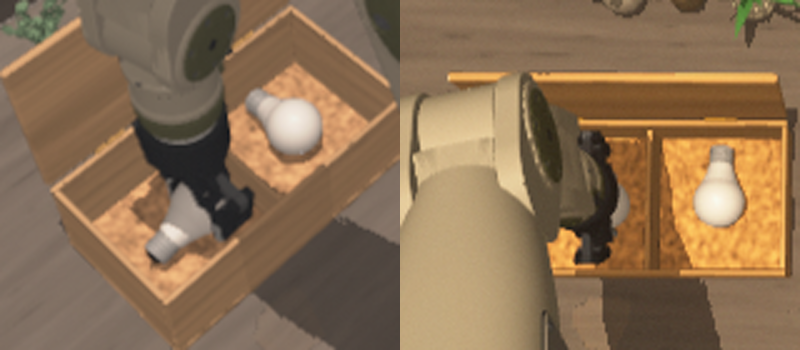

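The bulb is in the compartment, just above the plate, and no contact shows yet. I'll go on down in small steps.

```bash
for i in 1 2; do :; done
python3 -m crank '{"travel":[[0,0,0.03],[0,0,0.06],[0,0,0.06],[0,0,0.06]],"turn":[0,0,0,0]}'
python3 -m crank '{"travel":[[0,0,0.03],[0,0,0.05],[0,0,0.05],[0,0,0.05]],"turn":[0,0,0,0]}'
python3 -m crank '{"travel":[[0,0,0.03],[0,0,0.05],[0,0,0.05],[0,0,0.05]],"turn":[0,0,0,0]}'
```

```text
clock: 10.03
tcp_pos: [0.4871, 0.1984, 0.0271]
orientation: [-0.0, 0.692, 0.722, -0.0]
wrist_force: [-0.1, 1.1, -1.3]
finger_gap: 0.0546
clock: 10.37
tcp_pos: [0.4873, 0.1984, 0.0252]
orientation: [0.0, 0.692, 0.722, -0.0]
wrist_force: [0.7, 0.5, -0.0]
finger_gap: 0.055
clock: 10.7
tcp_pos: [0.4873, 0.1984, 0.0233]
orientation: [0.0, 0.692, 0.722, 0.0]
wrist_force: [-0.7, -1.2, 1.4]
finger_gap: 0.0549
```

```bash
python3 -m crank '{"travel":[[0,0,0.03],[0,0,0.05],[0,0,0.05],[0,0,0.05]],"turn":[0,0,0,0]}'
python3 - <<'E'
from h import *
F=[]
for i in range(12): read_camera("top");F.append(get_state()["wrist_force"])
print(np.mean(F,0),np.std(F,0)/12**.5);st()
E
```

```text
clock: 11.03
tcp_pos: [0.4874, 0.1984, 0.0214]
orientation: [0.0, 0.692, 0.722, 0.0]
wrist_force: [-0.7, -0.6, 3.0]
finger_gap: 0.0548
[-0.4316 -0.4985  3.1372] [0.1762 0.1207 0.1606]
t 11.63 tcp [0.4873 0.1984 0.0213] F [ 0.6916 -0.7889  3.4516] gap 0.05416351359253095 yaw_y 2.4628145773230252 z [ 0.0001 -0.0001 -1.    ] q [ 0.2341  0.3812 -0.4111  0.7784 -0.0002  1.762 ]
```

Contact is confirmed at about 3 N. I'll ease back 2 mm and let go slowly.

```bash
python3 -m crank '{"travel":[[0,0,-0.02],[0,0,-0.05],[0,0,-0.05]],"turn":[0,0,0]}' 50 20
python3 -m crank '{"travel":[[0,0,0],[0,0,0],[0,0,0],[0,0,0]],"turn":[0,0,0,0]}' 58
python3 -m crank '{"travel":[[0,0,0],[0,0,0],[0,0,0],[0,0,0],[0,0,0]],"turn":[0,0,0,0,0]}' 76
python3 -m crank '{"travel":[[0,0,-0.2],[0,0,-0.5],[0,0,-1.0],[0,0,-1.6],[0,0,-2.3]],"turn":[0,0,0,0,0]}'
python3 -m crank '{"travel":[[0,0,-0.8],[0,0,-1.6],[0,0,-2.4],[0,0,-3.2],[0,0,-4]],"turn":[0,0,0,0,0]}'
python3 - <<'E'
from h import *
st()
for n in("scene","top"):
    c=read_camera(n)
    im=cv2.resize(c["image"][...,::-1],(400,300),interpolation=cv2.INTER_AREA);b=im if n=="scene" else np.hstack([b,im])
cv2.imwrite("pics/f.png",b)
E
```

```text
clock: 11.88
tcp_pos: [0.4874, 0.1985, 0.0234]
orientation: [0.0, 0.692, 0.722, 0.0]
wrist_force: [0.0, -0.4, 1.1]
finger_gap: 0.0543
clock: 12.22
tcp_pos: [0.487, 0.1984, 0.023]
orientation: [-0.0, 0.692, 0.722, -0.0]
wrist_force: [-0.3, 1.0, -0.2]
finger_gap: 0.0581
clock: 12.63
tcp_pos: [0.4873, 0.1984, 0.0233]
orientation: [0.0, 0.692, 0.722, -0.0]
wrist_force: [-0.3, 0.1, 0.0]
finger_gap: 0.0759
clock: 13.05
tcp_pos: [0.4862, 0.1982, 0.1158]
orientation: [-0.001, 0.692, 0.722, -0.001]
wrist_force: [0.5, -0.4, 0.1]
finger_gap: 0.0762
clock: 13.47
tcp_pos: [0.4867, 0.1984, 0.2777]
orientation: [0.0, 0.692, 0.722, 0.0]
wrist_force: [0.4, -0.1, -0.4]
finger_gap: 0.0758
t 13.47 tcp [0.4867 0.1984 0.2777] F [ 0.3536 -0.0891 -0.4291] gap 0.075753292177645 yaw_y 2.4682352946537613 z [ 0.0007  0.0001 -1.    ] q [ 0.2342  0.2069  0.018   1.3813 -0.0001  1.762 ]
```

View pics/f.png

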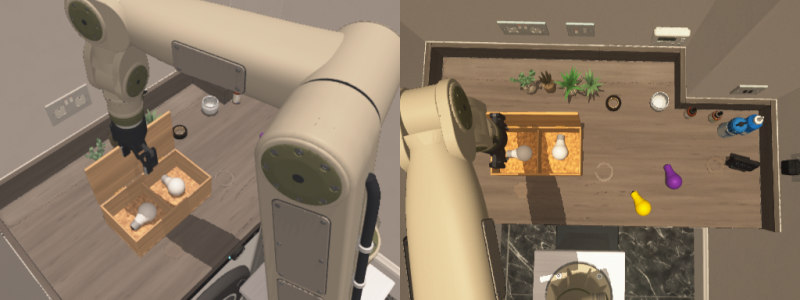

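The bulb lies in the left compartment (about (145,213) in the scene half), the stored bulb is unchanged, and the lid is still open. For the lid, I'll close the fingers and go up and over, behind it.

```bash
python3 -m crank '{"travel":[[0,0,-0.6],[0,0,-1.2],[-0.5,0.4,-1.2],[-1,1.2,-1.2],[-1.49,2,-1.2]],"turn":[0,0,0,0,0]}' 0
python3 -m crank '{"travel":[[0,0.7,0],[0,1.4,0],[0,2.1,0],[0,2.3,0],[0,2.3,0]],"turn":[0,0,0,0,0]}'
python3 - <<'E'
from h import *
need(.66,.146,.225)
for n in("scene","top"):
    c=read_camera(n)
    im=c["image"][130:384,20:280,::-1] if n=="scene" else c["image"][60:314,80:340,::-1]
    im=cv2.resize(im,(400,391),interpolation=cv2.INTER_CUBIC);b=im if n=="scene" else np.hstack([b,im])
cv2.imwrite("pics/g.png",b)
E
```

```text
clock: 13.98
tcp_pos: [0.57, 0.1422, 0.3249]
orientation: [0.001, 0.691, 0.723, 0.001]
wrist_force: [1.3, 0.8, -0.4]
finger_gap: 0.0151
clock: 14.4
tcp_pos: [0.6633, 0.1459, 0.3208]
orientation: [-0.001, 0.692, 0.722, -0.001]
wrist_force: [-1.1, 0.1, 0.2]
finger_gap: -0.0002
t 14.4 tcp [0.6633 0.1459 0.3208] F [-1.1158  0.1092  0.1724] gap -0.00020574119412999342 yaw_y 2.412499340644528 z [-0.0025 -0.0004 -1.    ] q [ 0.0984  0.551   0.6269  1.6492 -0.0001  1.6271]
need units [ 0.0076 -0.0772  2.3948]
```

View pics/g.png

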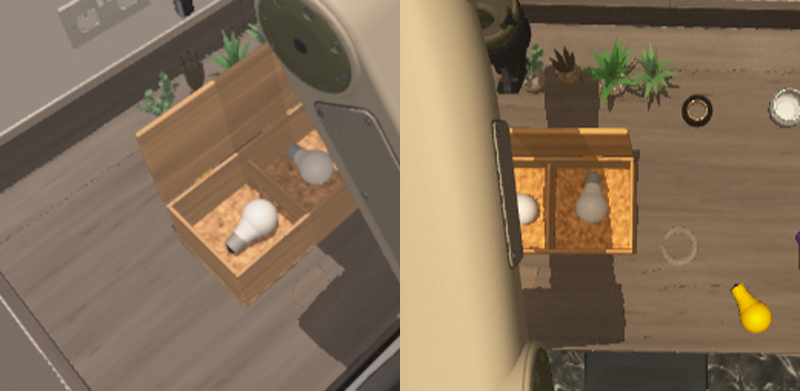

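Both bulbs lie in their own compartments and the fingers are clear behind the lid. Next I'll descend behind it and push.

```bash
python3 -m crank '{"travel":[[0,0,0.5],[0,0,1],[0,0,1.5],[0,0,2.0],[0,0,2.3]],"turn":[0,0,0,0,0]}'
python3 -m crank '{"travel":[[0,-0.2,0],[0,-0.5,0],[0,-0.8,0],[0,-1.1,0],[0,-1.4,0]],"turn":[0,0,0,0,0]}'
python3 -m crank '{"travel":[[0,-0.2,0],[0,-0.4,0],[0,-0.6,0],[0,-0.8,0]],"turn":[0,0,0,0]}'
python3 -c "
from h import *
st()"
```

```text
clock: 14.92
tcp_pos: [0.6594, 0.1465, 0.23]
orientation: [-0.001, 0.692, 0.722, -0.001]
wrist_force: [0.4, 0.4, 0.0]
finger_gap: -0.0001
clock: 15.33
tcp_pos: [0.6037, 0.1441, 0.2322]
orientation: [0.0, 0.692, 0.722, 0.0]
wrist_force: [0.4, 0.9, -0.6]
finger_gap: 0.0002
clock: 15.67
tcp_pos: [0.5734, 0.1428, 0.232]
orientation: [0.0, 0.692, 0.722, 0.001]
wrist_force: [3.1, 1.6, 0.1]
finger_gap: -0.0002
t 15.67 tcp [0.5734 0.1428 0.232 ] F [3.1056 1.6067 0.0562] gap -0.00021525071170651038 yaw_y 2.4816056252466123 z [ 0.0018  0.0006 -1.    ] q [0.1082 0.3428 0.0893 1.3154 0.0004 1.6356]
```

```bash
python3 -m crank '{"travel":[[0,-0.35,0.06],[0,-0.69,0.14],[0,-1,0.25],[0,-1.29,0.39],[0,-1.57,0.57]],"turn":[0,0,0,0,0]}'
python3 -m crank '{"travel":[[0,-0.26,0.19],[0,-0.49,0.41],[0,-0.71,0.66],[0,-0.9,0.93],[0,-1.06,1.21]],"turn":[0,0,0,0,0]}'
python3 -c "
from h import *
st()"
```

```text
clock: 16.08
tcp_pos: [0.5102, 0.1399, 0.2087]
orientation: [0.0, 0.692, 0.722, 0.0]
wrist_force: [1.4, 1.0, 1.4]
finger_gap: -0.0001
clock: 16.5
tcp_pos: [0.4673, 0.138, 0.1597]
orientation: [-0.0, 0.692, 0.722, -0.0]
wrist_force: [-0.3, 1.1, 1.2]
finger_gap: -0.0003
t 16.5 tcp [0.4673 0.138  0.1597] F [-0.3276  1.098   1.2301] gap -0.0002920280272327267 yaw_y 2.471004644880045 z [-0.0005  0.     -1.    ] q [ 0.1221  0.1805 -0.3074  1.0834  0.0001  1.6498]
```

```bash
python3 -m crank '{"travel":[[0,-0.12,0.3],[0,-0.23,0.6],[0,-0.29,0.9],[0,-0.34,1.1],[0,-0.34,1.15]],"turn":[0,0,0,0,0]}'
python3 -m crank '{"travel":[[0,0,0.03],[0,0,0.06],[0,0,0.1],[0,0,0.1]],"turn":[0,0,0,0]}'
python3 -c "
from h import *
st()"
```

```text
clock: 16.92
tcp_pos: [0.453, 0.1371, 0.1126]
orientation: [-0.001, 0.692, 0.722, -0.001]
wrist_force: [-0.2, 0.3, 1.0]
finger_gap: -0.0001
clock: 17.25
tcp_pos: [0.4553, 0.1374, 0.1115]
orientation: [0.0, 0.692, 0.722, 0.0]
wrist_force: [-4.7, -1.1, 9.0]
finger_gap: -0.0001
t 17.25 tcp [0.4553 0.1374 0.1115] F [-4.7018 -1.1456  9.0286] gap -9.04096986405082e-05 yaw_y 2.463576684758729 z [ 0.0008 -0.0002 -1.    ] q [ 0.1242  0.1964 -0.415   0.9586 -0.0003  1.652 ]
```

The fingers stopped at z = 0.1115 with 9 N, which is the shut height of 0.111. I'll retreat and check.

```bash
python3 -m crank '{"travel":[[0,0,-0.4],[0,0,-1],[0,0,-1.8],[0,0,-2.6],[0,0,-3.4]],"turn":[0,0,0,0,0]}'
python3 -m crank '{"travel":[[-0.8,0,0],[-1.6,0,0],[-2.4,0,0],[-3.2,0,0],[-4,0,0]],"turn":[0,0,0,0,0]}'
python3 -m crank '{"travel":[[-0.8,0,0],[-1.6,-0.2,0],[-2.4,-0.6,0],[-3.2,-1,0],[-4,-1.4,0]],"turn":[0,0,0,0,0]}'
python3 -m crank '{"travel":[[-0.8,0,0],[-1.6,-0.2,0],[-2.4,-0.6,0],[-2.4,-0.6,0],[-2.4,-0.6,0]],"turn":[0,0,0,0,0]}'
python3 - <<'E'
from h import *
st()
for n in("scene","top"):
    c=read_camera(n)
    im=cv2.resize(c["image"][...,::-1],(400,300),interpolation=cv2.INTER_AREA);b=im if n=="scene" else np.hstack([b,im])
    d=cv2.resize(c["image"][170:330,110:290,::-1] if n=="scene" else c["image"][135:245,95:255,::-1],(400,300),interpolation=cv2.INTER_CUBIC);e=d if n=="scene" else np.hstack([e,d])
    print(n,[proj(c,X,1).round(1) for X in((.407,-.005,.111),(.403,.292,.111),(.569,-.001,.111))])
cv2.imwrite("pics/k.png",np.vstack([b,e]))
E
```

```text
clock: 17.67
tcp_pos: [0.4551, 0.1373, 0.2479]
orientation: [0.0, 0.692, 0.722, 0.0]
wrist_force: [0.2, -0.0, -0.5]
finger_gap: -0.0
clock: 18.08
tcp_pos: [0.4623, -0.0239, 0.2469]
orientation: [0.001, 0.692, 0.722, 0.0]
wrist_force: [0.9, 1.1, 0.1]
finger_gap: 0.0003
clock: 18.5
tcp_pos: [0.4124, -0.1864, 0.2466]
orientation: [0.001, 0.692, 0.722, 0.0]
wrist_force: [0.2, -0.9, -0.8]
finger_gap: -0.0
clock: 18.92
tcp_pos: [0.3925, -0.2835, 0.2463]
orientation: [0.0, 0.693, 0.721, 0.0]
wrist_force: [-0.5, 0.1, 0.7]
finger_gap: -0.0001
t 18.92 tcp [ 0.3925 -0.2835  0.2463] F [-0.4845  0.1269  0.7222] gap -6.746831296298482e-05 yaw_y 2.230824648274221 z [ 0.0004 -0.0003 -1.    ] q [-0.7916  0.1324 -0.1487  1.2892  0.      0.7403]
scene [array([274.2, 224.9]), array([176.7, 308.4]), array([226.3, 188.2])]
top [array([232.1, 225.8]), array([115.5, 225.1]), array([232.2, 163.2])]
```

View pics/k.png

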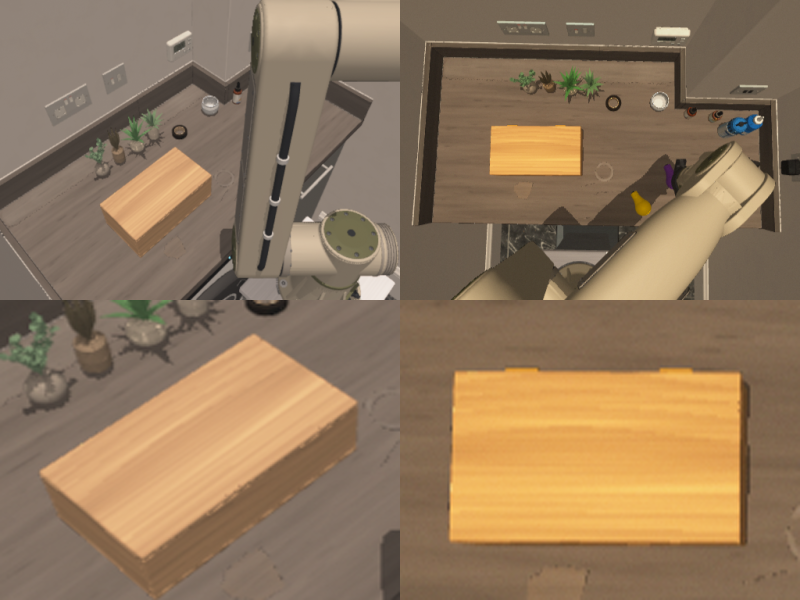

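The lid lies flat on the rim with no gap. Its front edge sits at about row 542 in the lower-right crop, as predicted for a shut lid, and the bystanders are where they were. The robot touches nothing, so I'll hand in.

```bash
python3 -c "
from workcell import *
print(hand_in())"
```

```text
the job is handed in; nothing more can be done
None
```

The loose bulb is in the compartment that was empty, the lid is shut, and I handed the job in at about 19 s of the 58 s allowed. No verdict was reported.

**Bulb:** I gripped it across the globe, after one regrip because the first grip sat slightly high. I lowered it onto the cork plate until the wrist showed about 3 N, eased back to about 1 N and opened the fingers slowly. The pictures afterwards showed it lying in the compartment with the lid still open.

**Lid:** I pushed it over from behind with the closed fingers. They stopped at 0.1115 m with 9 N, against 0.111 m expected for a shut lid. The last pictures show it flat on the rim with no visible gap.

**Everything else:** In the pictures, the stored bulb had not visibly moved before the lid closed. The tape and cup look unmoved; the dropper bottles were well clear of every move. The arm was parked clear of everything.

**Not confirmed:** The bulbs cannot be seen under the shut lid, so their final rest was not checked directly. The close-up look before the grasp was blocked by the arm, so I used the starting pictures for that position instead.

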